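# Dry-fit the two halves of a mallet head and hold them pressed

## Task

First slide the pale lower half of the mallet head along the grey jig board until it sits square against both red fences. Then fit the darker upper half onto its two dowels, all the way down so that the faces meet with the lower half still against the fences, and finish while still holding the pair pressed together with the gripper, pushing down firmly at 10 to 20 N; do not let go. Leave the mug, carton, tape measure and square where they are.

Things in the scene. Friction and masses are not known exactly. Their poses are not given: they have to be found in the camera images.
- jig: Fixed grey board 200 (x) by 240 (y) by 12 mm thick; origin: centre of its underside, on the bench, z up. Two red fences 20 mm wide, tops 26 mm above the bench, meet in a corner: one along the +x edge, inner face at x = 80 mm, one along the +y edge, inner face at y = 100 mm. Other sides open. The lower half, home in the corner, long axis along y, has its origin at x 53, y 40, z 12 mm here.
- lower: Lower mallet-head half, pale wood, loose on the jig: 54 (x) by 120 (y, long) by 34 mm (z); origin: centre of its underside, z up. Slot 26 wide, 10 deep along x across the middle of its top. Two dark dowels, 10 mm thick, stand on the top at y = +38 and -38, x = 0, up to z = 56 mm, last 8 mm tapered to 4 mm thick. Same either way round. 130 to 240 g; slides at 1 to 3 N.
- upper: Upper mallet-head half, brown wood, loose on the bench, right way up: 54 (x, grip across it) by 120 (y, long) by 34 mm (z); origin: centre of its underside, z up. Two 12 mm through holes at y = +38 and -38, x = 0. Slot 26 wide, 10 deep along x across the middle of its underside. Same either way round. 130 to 240 g. Seated, its origin is 34 mm above the lower half's.
- mug: Black mug, 82 mm diameter, 95 mm high; origin: centre of its underside. Leave alone.
- carton: Cardboard carton 110 by 90 by 80 mm high; origin: centre of its underside. Leave alone.
- tape: Yellow tape measure lying flat, 68 by 72 by 36 mm high; origin: centre of its underside. Leave alone.
- square: Combination square lying flat: black stock 20 by 110 by 18 mm high, steel blade 200 mm long along its +x; origin: centre of the underside of the stock. Leave alone.
Things that resemble listed ones, but are neither listed nor needed, are in the scene too. What is shaped like the lower but pink is not meant. What is shaped like the upper but pink is not meant.

How it is judged:
On the way, in this order (a step that is already met when the one before it is completed fails the run):
1. the lower half sits square against both fences (gaps under 2.5 mm, within 2 degrees), nothing on it yet (x of lower in the frame of jig between 0.0505 and 0.056 m and y of lower in the frame of jig between 0.0375 and 0.043 m and z of lower in the frame of jig below 0.014 m and angle between the y axis of lower and the y axis of jig, either way round below 0.035 rad and contact force between upper and lower below 0.1 N), for 0.2 s.
2. the upper half is all the way down on the dowels (z of upper in the frame of lower between 0.032 and 0.0355 m and horizontal distance between upper and lower below 0.003 m and angle between the y axis of upper and the y axis of lower, either way round below 0.04 rad and angle between the z axis of upper and the z axis of lower, either way round below 0.03 rad), for 0.2 s.
At the end, for the whole second after the job is handed in: Lower half against both fences (gaps under 3 mm, 2.3 degrees); upper half down on the dowels (1.5 mm in height, 3 mm sideways, 1.7 degrees of level, 2.3 of yaw); the fingers are on the upper half and press it so that the halves bear on each other with 6 to 35 N, at rest (all of step 2 and x of lower in the frame of jig between 0.05 and 0.056 m and y of lower in the frame of jig between 0.037 and 0.043 m and z of lower in the frame of jig below 0.014 m and angle between the y axis of lower and the y axis of jig, either way round below 0.04 rad and contact force between upper and lower between 6 and 35 N and contact force between the fingers and upper above 3 N and linear speed of each of upper, lower below 0.01 m/s); the arm keeps its last pose, push and grip.
It fails at once if a bystander (mug, carton, tape measure, square) is moved more than 20 mm (distance of any of mug, carton, tape, square from where it was at the start of the episode above 0.02 m).
It also fails if it takes over 70 s, if anything falls off the work surface, if the arm or the gripper's body presses on something with over 40 N, if the wrist force passes 120 N, or if a joint passes its speed limit or range.

## Robot

A 6-joint arm with a two-finger parallel gripper is mounted at the origin on the work surface. World frame = base frame: x ahead of the robot, y to its left, z up, the work surface at z = 0. Lengths are in m, angles in rad, forces in N, time in s.
With the tool pointing down it reaches from about 0.25 to 0.725 m from the base axis. Payload 4 kg.
Tool frame: the origin (TCP) lies on the centre line of the jaws, within the pads' length; the fingertips stand 14 mm ahead of it and the grasp point (between the pads) lies 5 mm behind it; z points along the fingers, x is the direction in which the jaws open and shut, and the axes are right-handed (so a half turn about z gives the same grasp; the last joint's range is limited). The gripper opens to 85 mm and grips with 20 to 120 N. Pads are 22 mm wide; open, the fingers measure 114 mm over their backs; the gripper's body (76 mm by 85 mm) begins 54 mm behind the grasp point. The pads swing forward as they close: fully open they stand 13 mm farther back than shut.
Start: joints at [0, 0.241, 0.005, 1.335, 0, 1.571], TCP at [0.5, -0, 0.245] pointing down, gripper open.
Joint ranges: [-2.72, 2.72], [-1.05, 1.87], [-1.09, 1.28], [-1.99, 2.15], [-1.42, 1.44], [-3.14, 3.14]. Speed limits (rad/s): [2.79, 2.79, 3.14, 3.14, 3.14, 3.14].

## Interface

Orientations are given as a unit quaternion [x, y, z, w].
In Python, from workcell import bot gives the robot as it stands.
- The arm moves only by the tool play_rows, never from a script. Its argument "motion" is a list of rows, each an object with "fingers": the closure, from -1 (fully open) to 1 (shut), so that 0 is half open; "translation": the shift along the tool's x, y, z in cm, a list of three; "roll": the turn about the tool's z in degrees. A call has 1 to 20 rows; each row is the pose to reach, as a shift and turn from the pose commanded when the call began, along the tool's axes at that moment; what a row does not reach only later rows make up. A row lasts 1/12 s, in which the tool goes at most 41.7 mm and 7.16 degrees, less where a joint would pass 70% of its speed; a pose out of reach is approached as far as the arm can. A call with a gripper value outside its range is refused whole. The fingers move at their own pace and stop on an object; the grip force is fixed at half the most. Time passes only in rows, so rows that repeat a pose let the fingers close. It gives the time, the measured TCP pose, the force and the opening at its end, in the units of the state.
- bot.get_obs(): the state, without advancing time (a new reading comes with each control period).
- bot.camera(name): name is "scene" or "side" or "wrist"; returns a dict with "pixels" (384x512x3 uint8, red, green, blue), "intrinsics" (3x3 intrinsics, pixels), "world_to_cam" (4x4, takes a point from world to camera coordinates). Camera axes: x right, y down, z forward; pixel columns grow to the right and rows downward; lengths in m; the calibration is good to about 2 mm. A picture is of the moment at which its call begins. There is no depth.
- bot.job_done(): hands the job in, once; it reports no verdict.
The state is a dict: "clock": time; "joint_pos": joint angles; "joint_vel": joint speeds; "tau": joint torques, N m; "eef_pos": TCP position; "tool_rot": TCP orientation; "ft_force": force on the tool from outside, world axes, zero at the start; "ft_torque": the same for the moment, N m; "grip_width": finger opening in m.
Only numpy, scipy, OpenCV 4.12 (cv2) and the standard library are available. Lean on these libraries where they do the work, as an engineer would, in place of code of your own. Each camera call takes 0.05 s, during which the arm holds its last target. There are 200 camera calls.

## Working session

There is one attempt and no reset: what is moved stays moved. The work goes in short steps, Python scripts to look and compute and a tool call to move; the robot and the scene stay as the last step left them, time stands still between calls to the robot, and variables do not carry over. Pictures are saved under pics/ and viewed, about 8 in all and at most 12, crops included, and the job is handed in when it is done.

Besides the shell and the picture viewer there is one more tool, called after "Request:" as name([rows], argument=value, ...), one row to a line, values as JSON. play_rows: Moves the arm, as the interface text tells. Its arguments: {"type":"object","properties":{"motion":{"type":"array","items":{"type":"object","properties":{"fingers":{"type":"number"},"translation":{"type":"array","items":{"type":"number"}},"roll":{"type":"number"}}}}},"required":["motion"]}

```bash
mkdir -p pics; cat > h.py <<'E'
import numpy as np, cv2
from workcell import bot
def snap(name,fn):
    c=bot.camera(name); cv2.imwrite(f'pics/{fn}.png',c['pixels'][:,:,::-1]); np.savez(f'pics/{fn}.npz',K=c['intrinsics'],T=c['world_to_cam']); return c
def load(fn):
    d=np.load(f'pics/{fn}.npz'); return d['K'],d['T']
def ray(fn,uv,z):
    K,T=load(fn); R,t=T[:3,:3],T[:3,3]; C=-R.T@t
    uv=np.atleast_2d(np.array(uv,float)); d=(np.linalg.inv(K)@np.c_[uv,np.ones(len(uv))].T).T@R
    return C+d*((z-C[2])/d[:,2])[:,None]
def proj(fn,P):
    K,T=load(fn); P=np.atleast_2d(P); p=(T[:3,:3]@P.T).T+T[:3,3]; q=(K@p.T).T; return q[:,:2]/q[:,2:]
def crop(fn,x0,y0,x1,y1,out):
    im=cv2.imread(f'pics/{fn}.png')[y0:y1,x0:x1]; s=min(800/(x1-x0),600/(y1-y0)); cv2.imwrite(f'pics/{out}.png',cv2.resize(im,None,fx=s,fy=s,interpolation=cv2.INTER_CUBIC)); print(s)
E
python3 - <<'E'
from h import *
o=bot.get_obs(); print(o)
a=snap('scene','s0')['pixels'];b=snap('side','d0')['pixels'];snap('wrist','w0')
for n in('s0','d0','w0'):
    K,T=load(n);print(n,-T[:3,:3].T@T[:3,3],K[0,0])
E
```

```text
{'clock': 0.0, 'joint_pos': array([-5.13054361e-06,  2.41414287e-01,  3.75575152e-03,  1.33519490e+00,
       -1.60467757e-05,  1.57079669e+00]), 'joint_vel': array([-0.00051586,  0.00056318,  0.00112579,  0.00028236,  0.00120075,
       -0.00107816]), 'tau': array([ 5.50268451e-04, -3.72315860e+01,  2.52406776e+01,  1.67737965e-02,
        2.29149265e-05,  1.14679995e-05]), 'eef_pos': array([ 4.99413836e-01, -7.20780602e-06,  2.44424297e-01]), 'tool_rot': array([ 9.99999471e-01, -2.73723225e-06, -1.02855282e-03,  8.02093043e-06]), 'ft_force': array([-0.00651644, -0.19109289, -0.44135355]), 'ft_torque': array([-0.01817109, -0.04423503, -0.04346571]), 'grip_width': 0.0855875400149717}
s0 [1.25178919 0.25371609 0.84461001] 370.25283944430834
d0 [0.29961664 0.99805671 1.07883029] 475.81419769857337
w0 [0.49977789 0.07916564 0.37320179] 298.3681642800635
```

View pics/s0.png

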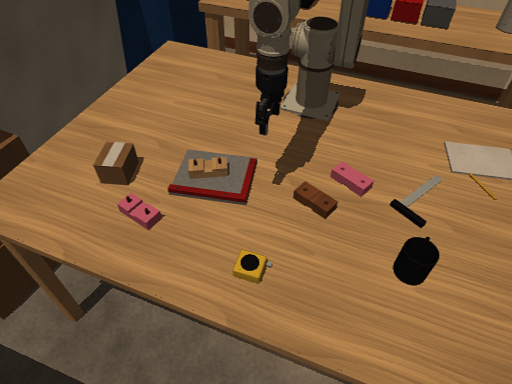

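View pics/d0.png

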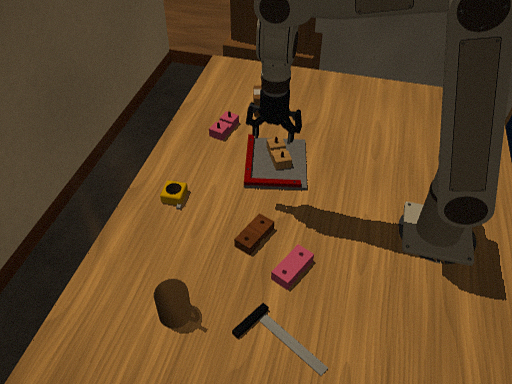

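The scene view shows the jig at about (213,177), with the pale lower half at (208,167) on it. The brown upper half is at (315,198) and the pink decoys at (140,211) and (352,178). In the side view the jig is at (276,162) and the brown half at (255,233). I'll enlarge both.

```bash
python3 - <<'E'
from h import *
crop('s0',160,140,345,220,'c1'); crop('d0',215,125,325,260,'c2')
E
```

```text
4.324324324324325
4.444444444444445
```

View pics/c1.png

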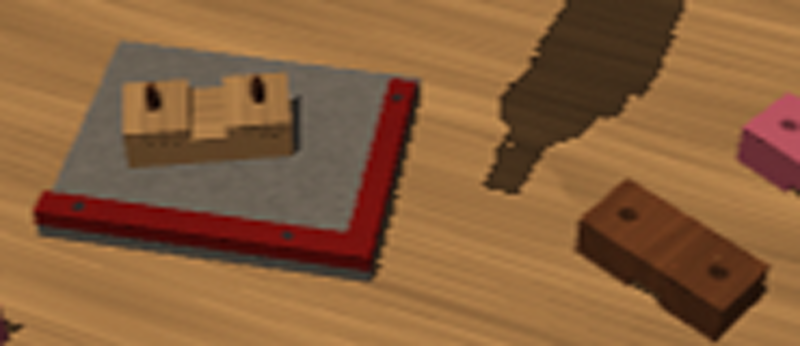

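View pics/c2.png

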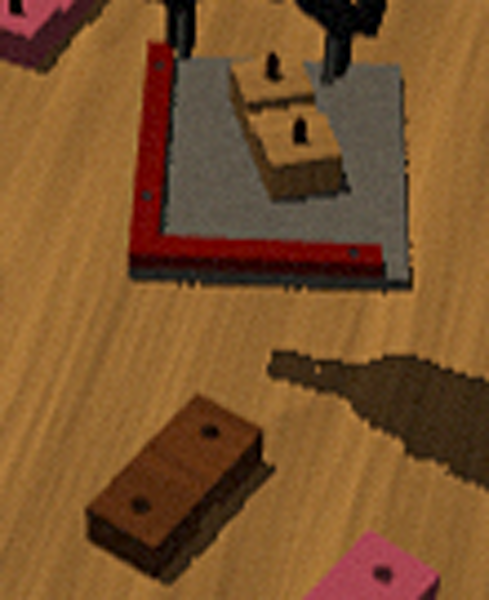

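Crop 1, corner pixels: jig at (120,43) back left, (352,230) inner fence corner and (373,278) bottom corner. Dowel bases are at (155,108) and (259,102), and the upper half's holes at (627,215) and (718,272). Crop 2: dowel bases at (274,80) and (300,145), upper holes at (210,432) and (141,505), and the jig's bottom corner at (131,279). I'll fit poses to these.

```bash
cat >> h.py <<'E'
from scipy.optimize import least_squares
def fit(obs,x0,zb=0):
    # obs: list of (fn,(u,v),(x,y,z) model m); returns x,y,yaw
    def f(p):
        c,s=np.cos(p[2]),np.sin(p[2]);r=[]
        for fn,uv,m in obs:
            P=[p[0]+c*m[0]-s*m[1],p[1]+s*m[0]+c*m[1],zb+m[2]]; r.append(proj(fn,P)[0]-uv)
        return np.ravel(r)
    s=least_squares(f,x0,loss='soft_l1',x_scale=[.1,.1,.1]); return s.x,f(s.x).reshape(-1,2)
E
python3 - <<'E'
from h import *
A=lambda u,v:('s0',((u+.5)/4.3243+159.5,(v+.5)/4.3243+139.5))
B=lambda u,v:('d0',((u+.5)/4.4444+214.5,(v+.5)/4.4444+124.5))
def go(l,x0,zb):
    p,r=fit([(*o,np.array(m)/1000) for o,m in l],x0,zb); print(p[:2].round(4),np.degrees(p[2]).round(2),'\n',r.round(1).tolist()); return p
J=go([(A(120,43),(-100,-120,12)),(A(352,230),(80,100,26)),(A(373,278),(100,120,0)),(A(40,234),(100,-120,0)),(A(37,208),(100,-120,26)),
(B(166,236),(80,100,26)),(B(131,279),(100,120,0)),(B(411,288),(-100,120,0)),(B(403,66),(-100,-120,12)),(B(130,257),(100,120,26))],[.5,-.15,0],0)
L=go([(A(155,108),(0,-38,34)),(A(259,102),(0,38,34)),(A(152,87),(0,-38,56)),(A(258,77),(0,38,56)),(A(290,73),(-27,60,34)),(A(293,127),(27,60,34)),(A(127,138),(27,-60,34)),(A(122,84),(-27,-60,34)),
(B(274,80),(0,-38,34)),(B(300,145),(0,38,34)),(B(272,54),(0,-38,56)),(B(300,118),(0,38,56)),(B(270,167),(27,60,34)),(B(341,156),(-27,60,34))],[.5,-.15,0],.012)
U=go([(A(627,215),(0,-38,34)),(A(718,272),(0,38,34)),(A(628,180),(-27,-60,34)),(A(768,266),(-27,60,34)),(A(717,310),(27,60,34)),(A(580,228),(27,-60,34)),
(B(210,432),(0,-38,34)),(B(141,505),(0,38,34)),(B(198,395),(27,-60,34)),(B(263,432),(-27,-60,34)),(B(155,547),(-27,60,34)),(B(88,513),(27,60,34))],[.5,.05,-.5],0)
c,s=np.cos(J[2]),np.sin(J[2]); d=L[:2]-J[:2]; print('L in jig',c*d[0]+s*d[1],-s*d[0]+c*d[1],np.degrees(L[2]-J[2]))
for n,uv,z in(('mug s',(413,272),0),('tape',(250,263),.036),('carton',(117,160),.08),('pinkU',(352,178),.034),('pinkL',(140,208),.034),('sqst',(407,212),.018)):
    print(n,ray('s0',uv,z)[0].round(3))
E
```

```text
[ 0.5173 -0.1692] 12.12 
 [[-0.2, -0.9], [-0.8, -0.1], [-0.2, 0.4], [0.0, 0.2], [-0.7, 0.4], [-0.8, 0.6], [0.4, 0.9], [0.3, 1.3], [-0.0, 0.2], [0.6, 0.1]]
[ 0.5166 -0.1908] 28.18 
 [[-0.1, -0.1], [0.1, -0.4], [-0.2, -0.4], [-0.1, 0.2], [-0.6, 0.0], [-0.2, -0.8], [-0.8, -0.5], [0.5, 0.2], [-0.8, -0.0], [-0.5, -0.1], [-0.0, 0.7], [-0.1, 0.9], [0.1, 0.6], [0.2, 0.5]]
[0.5093 0.1561] -21.11 
 [[0.0, -0.1], [-0.1, -0.1], [-0.5, -0.4], [0.0, 0.1], [0.9, 0.5], [-0.6, -2.0], [0.1, 0.3], [-0.0, 0.5], [-0.4, -0.1], [0.2, -0.2], [-0.0, 0.7], [-0.5, -0.8]]
L in jig -0.005260204840532245 -0.02094315060160248 16.055556901593167
mug s [0.639 0.457 0.   ]
tape [0.793 0.066 0.036]
carton [ 0.637 -0.433  0.08 ]
pinkU [0.396 0.242 0.034]
pinkL [ 0.743 -0.293  0.034]
sqst [0.455 0.417 0.018]
```

Fits are within about 1 px. Next I'll hover over the lower half and refine the pose with the wrist camera.

Request:
play_rows([
  {"fingers": -1,"roll": -7,"translation": [0.1,3.4,0]},
  {"fingers": -1,"roll": -14,"translation": [0.2,6.8,0]},
  {"fingers": -1,"roll": -21,"translation": [0.3,10.2,2]},
  {"fingers": -1,"roll": -28,"translation": [0.4,13.6,4]},
  {"fingers": -1,"roll": -28.2,"translation": [0.4,16.8,7]},
  {"fingers": -1,"roll": -28.2,"translation": [0.43,16.8,9]},
  {"fingers": -1,"roll": -28.2,"translation": [0.43,16.8,9]},
  {"fingers": -1,"roll": -28.2,"translation": [0.43,16.8,9]},
])

```text
clock: 0.82
eef_pos: [0.5029, -0.1678, 0.154]
tool_rot: [0.97, 0.243, -0.002, -0.001]
ft_force: [-0.3, 0.3, 1.0]
grip_width: 0.0856
```

```bash
python3 - <<'E'
from h import *
snap('wrist','w1'); crop('w1',0,0,512,384,'c3')
E
```

```text
1.5625
```

View pics/c3.png

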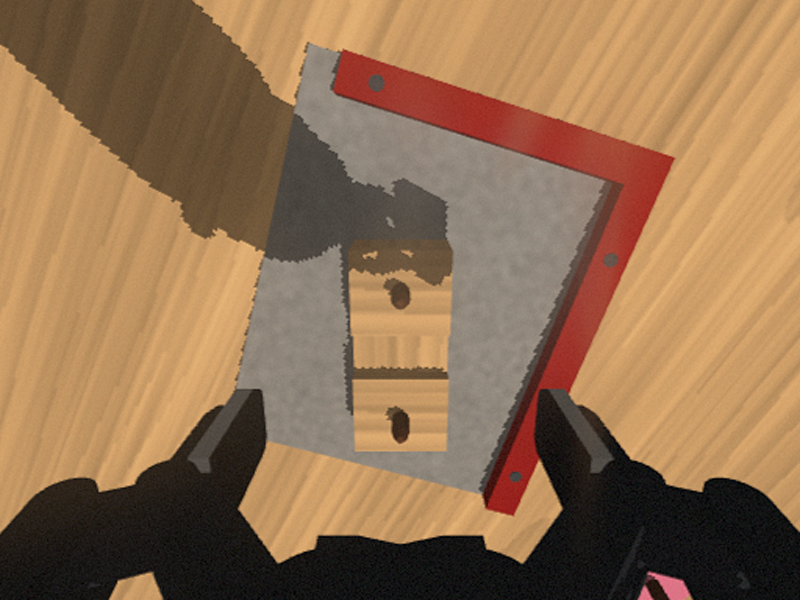

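The wrist view shows the open jaws straddling the lower half, which is aligned with the tool. Its near end edge runs (355,451)-(447,451), with slot edges at rows 378 and 335. The fence corner is at (674,158) outside and (622,184) inside. I'll refine the fit.

```bash
python3 - <<'E'
from h import *
W=lambda u,v:('w1',((u+.5)/1.5625-.5,(v+.5)/1.5625-.5))
def go(l,x0,zb):
    p,r=fit([(*o,np.array(m)/1000) for o,m in l],x0,zb); print(p[:2].round(4),np.degrees(p[2]).round(2),'\n',r.round(1).tolist()); return p
J=go([(W(674,158),(100,120,26)),(W(622,184),(80,100,26)),(W(514,516),(100,-120,26)),(W(486,508),(80,-120,26)),(W(239,388),(-100,-40,12)) ,(W(309,43),(-100,120,12))][:4],[.517,-.169,.21],0)
L=go([(W(355,451),(-27,-60,34)),(W(447,451),(27,-60,34)),(W(354,379),(-27,-13,34)),(W(448,379),(27,-13,34)),(W(352,335),(-27,13,34)),(W(449,334),(27,13,34))],[.517,-.19,.49],.012)
c,s=np.cos(J[2]),np.sin(J[2]); d=L[:2]-J[:2]; print('L in jig',c*d[0]+s*d[1],-s*d[0]+c*d[1],np.degrees(L[2]-J[2]))
E
```

```text
[ 0.5199 -0.1688] 11.99 
 [[-0.2, -0.4], [0.4, 0.1], [-0.1, -0.0], [-0.1, 0.7]]
[ 0.5164 -0.1912] 28.43 
 [[0.3, -0.2], [-0.2, -0.3], [-0.9, -0.2], [0.6, -0.3], [-0.6, 0.3], [0.8, 0.8]]
L in jig -0.008115928181440418 -0.02120019331826981 16.44195322302071
```

Request:
play_rows([
  {"fingers": -1,"translation": [0.1,0,4]},
  {"fingers": -1,"translation": [0.1,0,8]},
  {"fingers": -1,"translation": [0.1,0,11]},
  {"fingers": -1,"translation": [0.1,0,11.4]},
  {"fingers": 0,"translation": [0.1,0,11.4]},
  {"fingers": 1,"translation": [0.1,0,11.4]},
  {"fingers": 1,"translation": [0.1,0,11.4]},
  {"fingers": 1,"translation": [0.1,0,11.4]},
  {"fingers": 1,"translation": [0.1,0,11.4]},
  {"fingers": 1,"translation": [0.1,0,11.4]},
  {"fingers": 1,"translation": [0.1,0,11.4]},
  {"fingers": 1,"translation": [0.1,0,11.4]},
])

```text
schema error: expected keys fingers, translation, roll
```

Request:
play_rows([
  {"fingers": -1,"roll": 0,"translation": [0.1,0,4]},
  {"fingers": -1,"roll": 0,"translation": [0.1,0,8]},
  {"fingers": -1,"roll": 0,"translation": [0.1,0,11]},
  {"fingers": -1,"roll": 0,"translation": [0.1,0,11.4]},
  {"fingers": 0,"roll": 0,"translation": [0.1,0,11.4]},
  {"fingers": 1,"roll": 0,"translation": [0.1,0,11.4]},
  {"fingers": 1,"roll": 0,"translation": [0.1,0,11.4]},
  {"fingers": 1,"roll": 0,"translation": [0.1,0,11.4]},
  {"fingers": 1,"roll": 0,"translation": [0.1,0,11.4]},
  {"fingers": 1,"roll": 0,"translation": [0.1,0,11.4]},
  {"fingers": 1,"roll": 0,"translation": [0.1,0,11.4]},
  {"fingers": 1,"roll": 0,"translation": [0.1,0,11.4]},
])

```text
clock: 1.87
eef_pos: [0.508, -0.1681, 0.0448]
tool_rot: [0.97, 0.244, 0.003, 0.002]
ft_force: [-0.3, 0.8, 7.3]
grip_width: 0.0523
```

Gripped (opening 52 mm). I'll slide it to about 10 mm short of the fences while turning it square.

Request:
play_rows([
  {"fingers": 1,"roll": 2,"translation": [0.5,-0.25,-0.2]},
  {"fingers": 1,"roll": 4,"translation": [1.0,-0.5,-0.25]},
  {"fingers": 1,"roll": 6,"translation": [1.6,-0.8,-0.25]},
  {"fingers": 1,"roll": 8,"translation": [2.2,-1.1,-0.25]},
  {"fingers": 1,"roll": 10,"translation": [2.8,-1.4,-0.25]},
  {"fingers": 1,"roll": 12,"translation": [3.5,-1.7,-0.25]},
  {"fingers": 1,"roll": 14,"translation": [4.2,-2.1,-0.25]},
  {"fingers": 1,"roll": 16.3,"translation": [5.0,-2.5,-0.25]},
  {"fingers": 1,"roll": 16.3,"translation": [5.8,-2.9,-0.25]},
  {"fingers": 1,"roll": 16.3,"translation": [6.5,-3.2,-0.25]},
  {"fingers": 1,"roll": 16.3,"translation": [6.7,-3.3,-0.25]},
  {"fingers": 1,"roll": 16.3,"translation": [6.7,-3.3,-0.25]},
  {"fingers": 1,"roll": 16.3,"translation": [6.7,-3.3,-0.25]},
])

```text
clock: 2.95
eef_pos: [0.5499, -0.1065, 0.0448]
tool_rot: [0.995, 0.104, 0.001, -0.0]
ft_force: [1.6, 1.5, 3.8]
grip_width: 0.0525
```

```bash
python3 - <<'E'
from h import *
o=bot.get_obs();print(o['eef_pos'],o['tool_rot'],o['ft_force'])
snap('wrist','w2'); crop('w2',100,0,484,288,'c4')
E
```

```text
[ 0.54994954 -0.10647133  0.04484149] [ 9.94553842e-01  1.04213340e-01  1.49150567e-03 -1.02223377e-04] [1.59900183 1.48080588 3.81454141]
2.0833333333333335
```

View pics/c4.png

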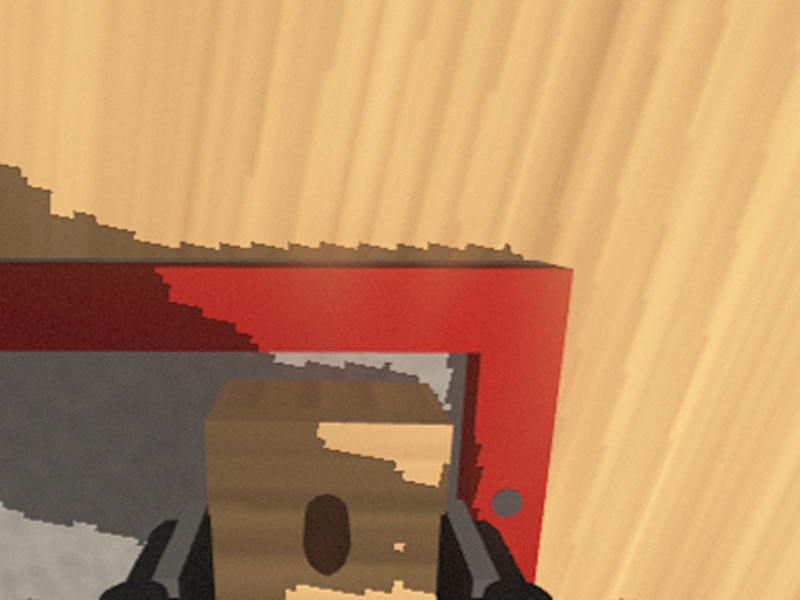

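The block is nearly square to the fences. The fence's inner corner is at (480,352), and the block's far top edge runs (207,420)-(453,424). I'll compute the gaps.

```bash
python3 - <<'E'
from h import *
W=lambda u,v:((u+.5)/2.08333+99.5,(v+.5)/2.08333-.5)
F=ray('w2',[W(20,351),W(480,352)],.026); B=ray('w2',[W(207,420),W(453,424)],.046)
O=ray('w2',[W(572,270),W(10,264)],.026)
a=lambda P:np.degrees(np.arctan2(*(P[1]-P[0])[1::-1]))
print(F,B,O,a(F),a(B),a(O[::-1]))
th=np.radians(12);ex=np.array([np.cos(th),np.sin(th)]);ey=np.array([-ex[1],ex[0]])
for b in B: print('gap x',(F[1,:2]-b[:2])@ex,'gap y',(F[1,:2]-b[:2])@ey)
E
```

```text
[[ 0.46862718 -0.07675256  0.026     ]
 [ 0.57767216 -0.05387814  0.026     ]] [[ 0.5179938  -0.07729973  0.046     ]
 [ 0.57045737 -0.06713193  0.046     ]] [[ 0.59316347 -0.03062331  0.026     ]
 [ 0.46507462 -0.05644376  0.026     ]] 11.847182892372222 10.968336265020776 11.397080203885645
gap x 0.06324386874840608 gap y 0.01050193890491646
gap x 0.00981275279256688 gap y 0.011464119768721734
```

Request:
play_rows([
  {"fingers": 1,"roll": 0,"translation": [0.2,-0.3,0]},
  {"fingers": 1,"roll": 0,"translation": [0.4,-0.6,0]},
  {"fingers": 1,"roll": 0,"translation": [0.6,-0.8,0]},
  {"fingers": 1,"roll": 0,"translation": [0.8,-1.0,0]},
  {"fingers": 1,"roll": 0,"translation": [0.9,-1.2,0]},
  {"fingers": 1,"roll": 0,"translation": [1.1,-1.3,0]},
  {"fingers": 1,"roll": 0,"translation": [1.2,-1.4,0]},
  {"fingers": 1,"roll": 0,"translation": [1.3,-1.5,0]},
  {"fingers": 1,"roll": 0,"translation": [1.4,-1.5,0]},
  {"fingers": 1,"roll": 0,"translation": [1.4,-1.5,0]},
  {"fingers": 1,"roll": 0,"translation": [1.4,-1.5,0]},
  {"fingers": 1,"roll": 0,"translation": [1.4,-1.5,0]},
])

```text
clock: 4.0
eef_pos: [0.5573, -0.0939, 0.045]
tool_rot: [0.995, 0.102, -0.002, 0.004]
ft_force: [-5.9, -10.7, 10.2]
grip_width: 0.0523
```

Both fences are loaded at 8 to 9 N. I'll relax most of it, open and lift.

Request:
play_rows([
  {"fingers": 1,"roll": 0,"translation": [-0.2,0.2,-0.2]},
  {"fingers": 1,"roll": 0,"translation": [-0.33,0.33,-0.4]},
  {"fingers": 1,"roll": 0,"translation": [-0.33,0.33,-0.4]},
  {"fingers": 0.3,"roll": 0,"translation": [-0.33,0.33,-0.4]},
  {"fingers": -0.5,"roll": 0,"translation": [-0.33,0.33,-0.4]},
  {"fingers": -1,"roll": 0,"translation": [-0.33,0.33,-0.4]},
  {"fingers": -1,"roll": 0,"translation": [-0.33,0.33,-0.4]},
  {"fingers": -1,"roll": 0,"translation": [-0.33,0.33,-0.4]},
  {"fingers": -1,"roll": 0,"translation": [-0.33,0.33,-0.5]},
  {"fingers": -1,"roll": 0,"translation": [-0.33,0.33,-3]},
  {"fingers": -1,"roll": 0,"translation": [-0.33,0.33,-6]},
  {"fingers": -1,"roll": 0,"translation": [-0.33,0.33,-10]},
  {"fingers": -1,"roll": 0,"translation": [-0.33,2,-12]},
  {"fingers": -1,"roll": 0,"translation": [-0.33,5,-12]},
  {"fingers": -1,"roll": 0,"translation": [-0.33,5,-12]},
  {"fingers": -1,"roll": 0,"translation": [-0.33,5,-12]},
])

```text
clock: 5.33
eef_pos: [0.5666, -0.1397, 0.1642]
tool_rot: [0.995, 0.103, 0.001, -0.0]
ft_force: [0.2, 0.6, 1.0]
grip_width: 0.0852
```

```bash
python3 - <<'E'
from h import *
o=bot.get_obs();print(o['eef_pos'],o['tool_rot'],o['ft_force'],o['grip_width'])
snap('wrist','w3'); crop('w3',140,20,460,260,'c5');snap('scene','s3');snap('side','d3')
E
```

```text
[ 0.56658097 -0.1396544   0.16417635] [ 9.94713799e-01  1.02684811e-01  5.24228130e-04 -1.09478350e-04] [0.23016919 0.60786989 0.9795479 ] 0.08515672843504189
2.5
```

View pics/c5.png

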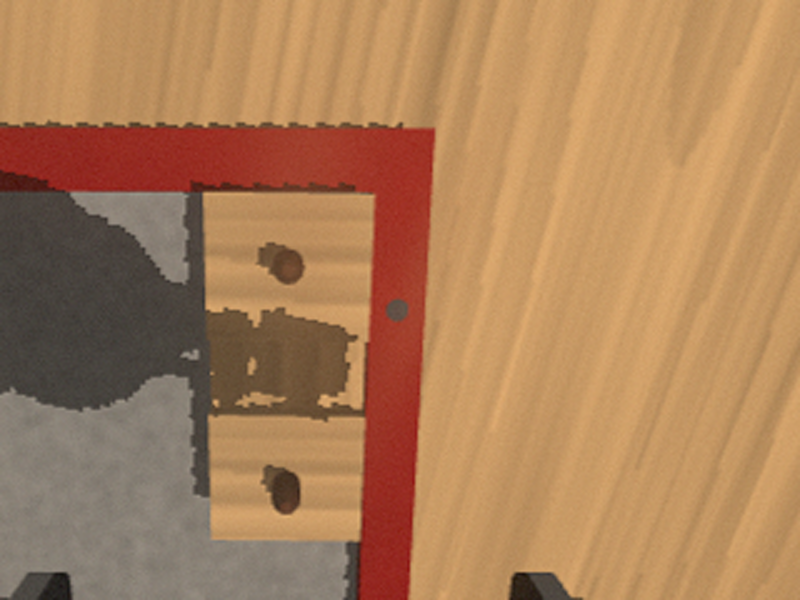

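The lower half is square in the corner. Its top corners are at (203,193), (374,194), (211,541) and (361,541), flush with both red fences. I'll fit its pose and plan the grasp on the upper half.

```bash
python3 - <<'E'
from h import *
W=lambda u,v:('w3',((u+.5)/2.5+139.5,(v+.5)/2.5+19.5))
def go(l,x0,zb):
    p,r=fit([(*o,np.array(m)/1000) for o,m in l],x0,zb); print(p[:2].round(4),np.degrees(p[2]).round(2),'\n',r.round(1).tolist()); return p
L=go([(W(203,193),(-27,60,34)),(W(374,194),(27,60,34)),(W(211,541),(-27,-60,34)),(W(361,541),(27,-60,34)),(W(210,415),(-27,-13,34)),(W(364,415),(27,-13,34))],[.56,-.12,.21],.012)
J=go([(W(434,129),(100,120,26)),(W(374,193),(80,100,26)),(W(411,598),(99,-60,26))][:2],[.52,-.17,.21],0)
c,s=np.cos(.2085),np.sin(.2085); print('home from J(.5187,-.169):',.5187+c*.053-s*.04,-.169+s*.053+c*.04)
E
```

```text
[ 0.5618 -0.1194] 11.43 
 [[-0.2, -0.2], [0.1, -0.1], [0.4, -0.4], [-0.2, -0.1], [-0.6, 0.2], [0.6, 0.7]]
[ 0.5231 -0.1702] 13.18 
 [[0.2, -0.2], [-0.2, 0.2]]
home from J(.5187,-.169): 0.5622724479408481 -0.11889569099925551
```

Request:
play_rows([
  {"fingers": -1,"roll": 3,"translation": [0,-3,0]},
  {"fingers": -1,"roll": 7,"translation": [0,-6.5,0]},
  {"fingers": -1,"roll": 11,"translation": [0.1,-10,0]},
  {"fingers": -1,"roll": 15,"translation": [0.2,-13.5,0]},
  {"fingers": -1,"roll": 19,"translation": [0.3,-17,0]},
  {"fingers": -1,"roll": 23,"translation": [0.4,-20.5,0]},
  {"fingers": -1,"roll": 27,"translation": [0.5,-24,0]},
  {"fingers": -1,"roll": 30,"translation": [0.5,-27,0]},
  {"fingers": -1,"roll": 33,"translation": [0.5,-29,0]},
  {"fingers": -1,"roll": 33,"translation": [0.5,-30,0]},
  {"fingers": -1,"roll": 33,"translation": [0.5,-30,0]},
  {"fingers": -1,"roll": 33,"translation": [0.5,-30,0]},
  {"fingers": -1,"roll": 33,"translation": [0.5,-30,0]},
])

```text
clock: 6.57
eef_pos: [0.5093, 0.1549, 0.1636]
tool_rot: [0.983, -0.183, -0.0, 0.0]
ft_force: [-0.2, -0.7, 0.6]
grip_width: 0.0852
```

```bash
python3 - <<'E'
from h import *
o=bot.get_obs();print(o['eef_pos'],o['tool_rot'],o['ft_force'],o['grip_width'])
snap('wrist','w4'); crop('w4',96,100,416,340,'c6')
E
```

```text
[0.50933278 0.15487549 0.16356655] [ 9.83089572e-01 -1.83124916e-01 -1.56472727e-04  3.66214752e-04] [-0.23971229 -0.65114833  0.5545302 ] 0.08518108853720688
2.5
```

View pics/c6.png

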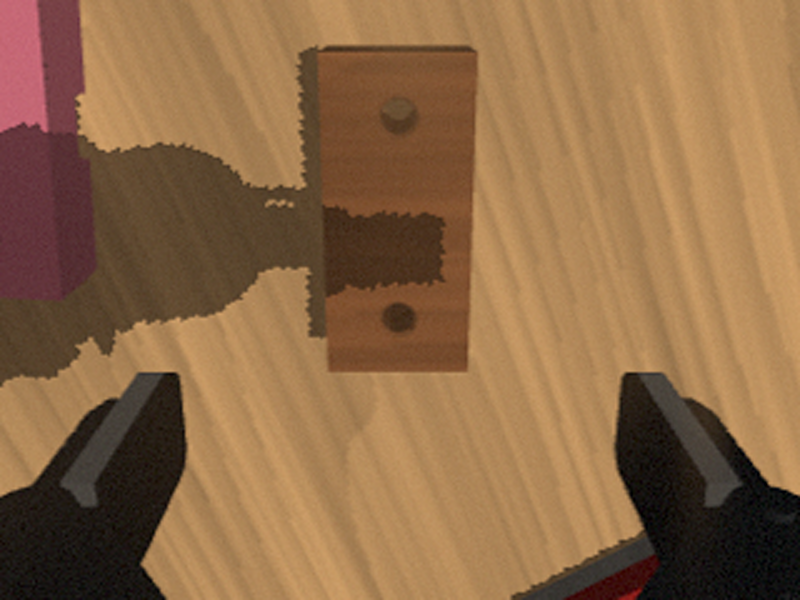

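The upper half lies square in the jaws: corners (317,53), (476,53), (329,371), (467,371), holes (398,112) and (398,317). The pink decoy is well outside the left finger.

```bash
python3 - <<'E'
from h import *
W=lambda u,v:('w4',((u+.5)/2.5+95.5,(v+.5)/2.5+99.5))
p,r=fit([(*o,np.array(m)/1000) for o,m in [(W(317,53),(-27,60,34)),(W(476,53),(27,60,34)),(W(329,371),(-27,-60,34)),(W(467,371),(27,-60,34)),(W(398.5,304),(0,-38,34))][:4]],[.51,.156,-.37],0)
print(p,np.degrees(p[2]),r.round(1).tolist())
y=p[2];d=p[:2]-bot.get_obs()['eef_pos'][:2];t=np.radians(-21.1);print('tool dx,dy',d@[np.cos(t),np.sin(t)],d@[np.sin(t),-np.cos(t)])
E
```

```text
[ 0.50852065  0.15712612 -0.36479035] -20.900947720766542 [[-0.2, -0.2], [0.3, -0.4], [-0.4, 0.5], [0.4, 0.3]]
tool dx,dy -0.0018103871099622768 -0.002038983362119973
```

Request:
play_rows([
  {"fingers": -1,"roll": 0,"translation": [-0.15,-0.15,4]},
  {"fingers": -1,"roll": 0,"translation": [-0.15,-0.15,8]},
  {"fingers": -1,"roll": 0,"translation": [-0.15,-0.15,11]},
  {"fingers": -1,"roll": 0,"translation": [-0.15,-0.15,13]},
  {"fingers": -1,"roll": 0,"translation": [-0.15,-0.15,14.2]},
  {"fingers": -1,"roll": 0,"translation": [-0.15,-0.15,14.2]},
  {"fingers": 0,"roll": 0,"translation": [-0.15,-0.15,14.2]},
  {"fingers": 1,"roll": 0,"translation": [-0.15,-0.15,14.2]},
  {"fingers": 1,"roll": 0,"translation": [-0.15,-0.15,14.2]},
  {"fingers": 1,"roll": 0,"translation": [-0.15,-0.15,14.2]},
  {"fingers": 1,"roll": 0,"translation": [-0.15,-0.15,14.2]},
  {"fingers": 1,"roll": 0,"translation": [-0.15,-0.15,14.2]},
  {"fingers": 1,"roll": 0,"translation": [-0.15,-0.15,14.2]},
  {"fingers": 1,"roll": 0,"translation": [-0.15,-0.15,14.2]},
])

```text
clock: 7.78
eef_pos: [0.5101, 0.1579, 0.0236]
tool_rot: [0.983, -0.183, 0.002, -0.001]
ft_force: [2.0, -1.7, 7.3]
grip_width: 0.0528
```

Gripped. Now lift, carry over the lower half and stop above the dowels.

Request:
play_rows([
  {"fingers": 1,"roll": 0,"translation": [0,0,-2]},
  {"fingers": 1,"roll": 0,"translation": [0,0,-6]},
  {"fingers": 1,"roll": 0,"translation": [0.5,1,-10]},
  {"fingers": 1,"roll": -4,"translation": [2,3,-13]},
  {"fingers": 1,"roll": -8,"translation": [3.5,5.5,-14]},
  {"fingers": 1,"roll": -12,"translation": [5.2,8.3,-14]},
  {"fingers": 1,"roll": -16,"translation": [7,11.2,-14]},
  {"fingers": 1,"roll": -20,"translation": [8.8,14,-14]},
  {"fingers": 1,"roll": -24,"translation": [10.6,17,-14]},
  {"fingers": 1,"roll": -28,"translation": [12.4,19.8,-14]},
  {"fingers": 1,"roll": -32,"translation": [14,22.3,-13]},
  {"fingers": 1,"roll": -32.9,"translation": [14.8,23.6,-12]},
  {"fingers": 1,"roll": -32.9,"translation": [14.96,23.9,-10]},
  {"fingers": 1,"roll": -32.9,"translation": [14.96,23.9,-8.8]},
  {"fingers": 1,"roll": -32.9,"translation": [14.96,23.9,-8.8]},
  {"fingers": 1,"roll": -32.9,"translation": [14.96,23.9,-8.8]},
  {"fingers": 1,"roll": -32.9,"translation": [14.96,23.9,-8.8]},
])

```text
clock: 9.2
eef_pos: [0.5623, -0.1188, 0.1104]
tool_rot: [0.995, 0.103, 0.0, 0.0]
ft_force: [0.2, -0.4, -2.5]
grip_width: 0.053
```

```bash
python3 - <<'E'
from h import *
o=bot.get_obs();print(o['eef_pos'],o['tool_rot'],o['ft_force'],o['grip_width'])
snap('wrist','w5'); snap('scene','s5');snap('side','d5')
def C(fn,x0,y0,x1,y1,s): return cv2.resize(cv2.imread(f'pics/{fn}.png')[y0:y1,x0:x1],None,fx=s,fy=s,interpolation=cv2.INTER_CUBIC)
a=C('w5',120,0,440,240,2.5)[:, :800]; cv2.imwrite('pics/c7.png',a)
b=np.hstack([C('s5',165,115,265,215,4),C('d5',225,100,325,200,4)]); cv2.imwrite('pics/c8.png',b)
E
```

```text
[ 0.56230182 -0.11884298  0.11041588] [9.94675117e-01 1.03059856e-01 2.75468348e-04 3.57790474e-05] [ 0.20452239 -0.35140463 -2.53945206] 0.05298510087092784
```

View pics/c7.png

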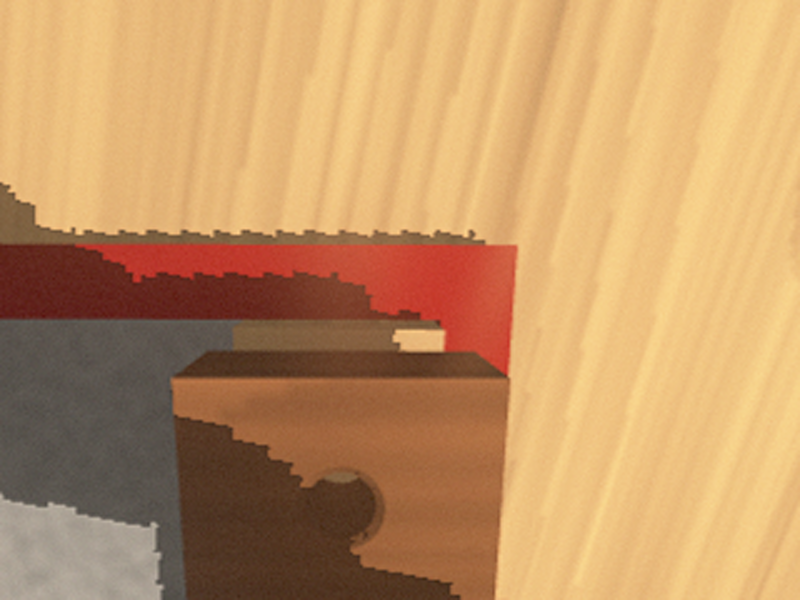

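View pics/c8.png

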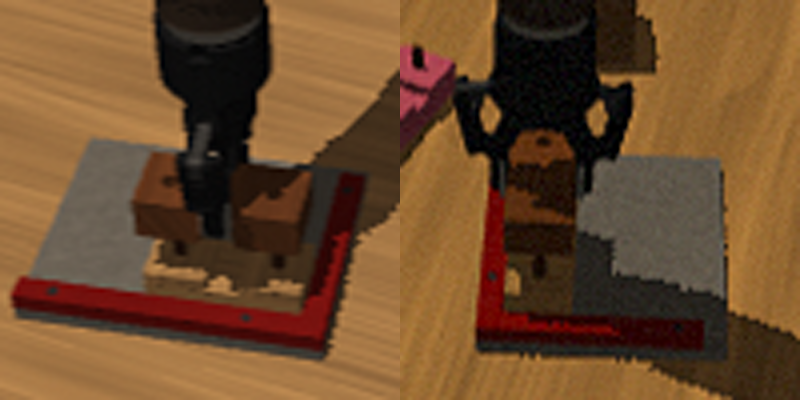

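In the wrist crop the upper half's far top edge runs (172,377)-(509,377) and its bottom edge (205,352)-(480,352). The lower half's far top edge is at row 321 with its right corner at (445,321). The outside crops show the halves stacked with dowels under holes. I'll compute the relative offset.

```bash
python3 - <<'E'
from h import *
W=lambda u,v:('w5',((u+.5)/2.5+119.5,(v+.5)/2.5-.5))
def go(l,x0,zb):
    p,r=fit([(*o,np.array(m)/1000) for o,m in l],x0,zb); print(p[:2].round(4),np.degrees(p[2]).round(2),r.round(1).tolist()); return p
for zb in (.085,.0868):
  U=go([(W(172,377),(-27,60,34)),(W(509,377),(27,60,34)),(W(205,352),(-27,60,0)),(W(480,352),(27,60,0)),(W(343,507),(0,38,34))],[.562,-.119,.2],zb)
L=go([(W(233,321),(-27,60,34)),(W(445,321),(27,60,34))],[.562,-.119,.2],.012)
J=go([(W(518,245),(100,120,26)),(W(0,244),(-70,120,26)),(W(0,319),(-65,100,26))][:1]+[(W(518,245),(100,120,26))],[.52,-.17,.2085],0)
d=U[:2]-L[:2];t=np.radians(11.85);print('U-L in tool x,y',d@[np.cos(t),np.sin(t)],d@[np.sin(t),-np.cos(t)])
# outside views: scene and side
A=lambda u,v:('s5',((u+.5)/4+164.5,(v+.5)/4+114.5))
B=lambda u,v:('d5',((u-400+.5)/4+224.5,(v+.5)/4+99.5))
m=lambda P:P
print('side view U top far/near hole, L dowel'); 
for zb,pts in((.0868,[(A(135,203),(27,-60,34)),(A(310,170),(-27,60,34)),(A(136,232),(27,-60,0)),(A(303,249),(27,60,0)),(A(300,211),(27,60,34)),(B(506,221),(27,60,34)),(B(576,217),(-27,60,34)),(B(506,252),(27,60,0)),(B(576,250),(-27,60,0))]),):
    go(pts,[.562,-.119,.2],zb)
E
```

```text
[ 0.5632 -0.1194] 12.0 [[0.9, 0.5], [-0.2, 0.3], [1.8, -0.4], [-2.8, -0.7], [-0.5, -0.1]]
[ 0.5631 -0.1191] 11.99 [[-0.1, 0.4], [0.9, 0.2], [1.1, -0.7], [-2.2, -0.9], [-0.5, 0.5]]
[ 0.5621 -0.1172] 11.88 [[-0.2, 0.0], [0.2, 0.0]]
[ 0.5205 -0.1685] 11.95 [[0.0, -0.0], [0.0, -0.0]]
U-L in tool x,y 0.0006166685607871089 0.0020761085553075713
side view U top far/near hole, L dowel
[ 0.5616 -0.1213] 13.34 [[-1.1, -0.3], [0.1, -0.4], [-0.1, 1.0], [-1.2, 1.3], [-0.7, 2.3], [0.5, 0.7], [0.7, 2.0], [0.4, 1.2], [0.4, 2.1]]
```

The lower half's top edge is really at row 329, because rows 321-329 are its shaded end face. So the y offset is about 0 and x is about 1 mm too far. I'll correct that and start the descent.

Request:
play_rows([
  {"fingers": 1,"roll": 0,"translation": [-0.08,0,0.5]},
  {"fingers": 1,"roll": 0,"translation": [-0.08,0,1.0]},
  {"fingers": 1,"roll": 0,"translation": [-0.08,0,1.5]},
  {"fingers": 1,"roll": 0,"translation": [-0.08,0,1.9]},
  {"fingers": 1,"roll": 0,"translation": [-0.08,0,2.2]},
  {"fingers": 1,"roll": 0,"translation": [-0.08,0,2.5]},
  {"fingers": 1,"roll": 0,"translation": [-0.08,0,2.8]},
  {"fingers": 1,"roll": 0,"translation": [-0.08,0,2.8]},
  {"fingers": 1,"roll": 0,"translation": [-0.08,0,2.8]},
])

```text
clock: 10.1
eef_pos: [0.5611, -0.1193, 0.0816]
tool_rot: [0.995, 0.103, -0.0, -0.0]
ft_force: [0.2, -0.1, -1.7]
grip_width: 0.0527
```

The dowels are about 10 mm in with almost no resistance. Continuing down.

Request:
play_rows([
  {"fingers": 1,"roll": 0,"translation": [0,0,0.4]},
  {"fingers": 1,"roll": 0,"translation": [0,0,0.8]},
  {"fingers": 1,"roll": 0,"translation": [0,0,1.1]},
  {"fingers": 1,"roll": 0,"translation": [0,0,1.3]},
  {"fingers": 1,"roll": 0,"translation": [0,0,1.5]},
  {"fingers": 1,"roll": 0,"translation": [0,0,1.5]},
  {"fingers": 1,"roll": 0,"translation": [0,0,1.5]},
])

```text
clock: 10.68
eef_pos: [0.5611, -0.1193, 0.0695]
tool_rot: [0.995, 0.103, 0.001, 0.0]
ft_force: [-6.7, 2.2, 13.6]
grip_width: 0.0528
```

Seated: TCP z 0.0695 against 0.0696 predicted, pushing 13.6 N. I'll nudge it lightly toward the +y fence and check by camera.

Request:
play_rows([
  {"fingers": 1,"roll": 0,"translation": [0,-0.15,0]},
  {"fingers": 1,"roll": 0,"translation": [-0.05,-0.3,0]},
  {"fingers": 1,"roll": 0,"translation": [-0.1,-0.35,0]},
  {"fingers": 1,"roll": 0,"translation": [-0.1,-0.35,0]},
  {"fingers": 1,"roll": 0,"translation": [-0.1,-0.35,0]},
  {"fingers": 1,"roll": 0,"translation": [-0.1,-0.35,0]},
])

```text
clock: 11.18
eef_pos: [0.5616, -0.1179, 0.0696]
tool_rot: [0.995, 0.102, 0.002, 0.002]
ft_force: [-0.8, -4.1, 8.6]
grip_width: 0.0528
```

```bash
python3 - <<'E'
from h import *
o=bot.get_obs();print(o['eef_pos'],o['tool_rot'],o['ft_force'],o['ft_torque'],o['grip_width'])
snap('wrist','w6'); snap('scene','s6');snap('side','d6')
def C(fn,x0,y0,x1,y1,s): return cv2.resize(cv2.imread(f'pics/{fn}.png')[y0:y1,x0:x1],None,fx=s,fy=s,interpolation=cv2.INTER_CUBIC)
a=np.hstack([C('s6',165,130,265,210,4),C('d6',225,120,325,200,4)])
b=C('w6',120,60,440,170,2.5)
cv2.imwrite('pics/c9.png',np.vstack([a,b]))
E
```

```text
[ 0.56163976 -0.11793812  0.06958398] [0.99474127 0.10236572 0.00249711 0.00219753] [-0.7751611  -4.10069177  8.57666773] [-0.57451043  0.45948008  0.04912522] 0.052842687205256735
```

View pics/c9.png

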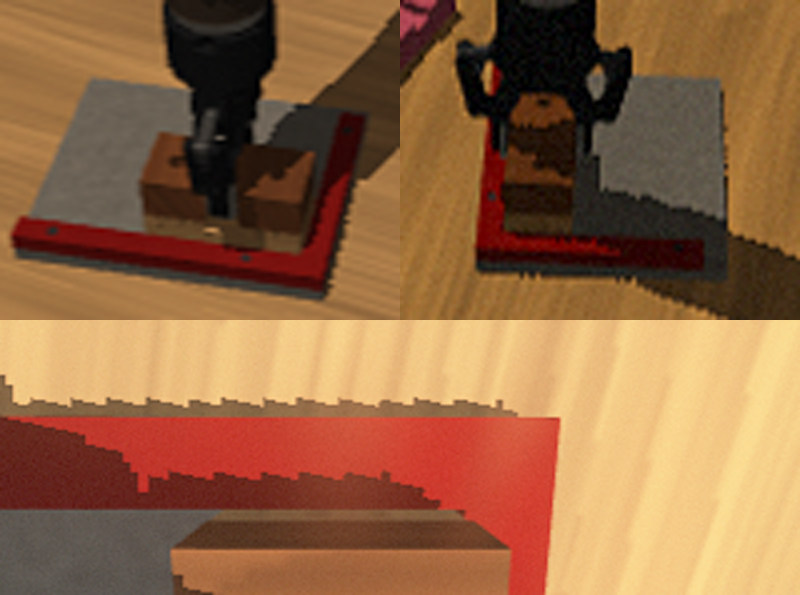

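The faces meet, and the lower half is flush with both fences (its strip begins at the fence edge, row 510). The push dropped to 8.6 N, so I'll add a little.

Request:
play_rows([
  {"fingers": 1,"roll": 0,"translation": [0,0,0.1]},
  {"fingers": 1,"roll": 0,"translation": [0,0,0.2]},
  {"fingers": 1,"roll": 0,"translation": [0,0,0.2]},
  {"fingers": 1,"roll": 0,"translation": [0,0,0.2]},
  {"fingers": 1,"roll": 0,"translation": [0,0,0.2]},
  {"fingers": 1,"roll": 0,"translation": [0,0,0.2]},
])

```text
clock: 11.83
eef_pos: [0.5617, -0.118, 0.0696]
tool_rot: [0.995, 0.102, 0.003, 0.002]
ft_force: [-5.5, -2.9, 20.3]
grip_width: 0.0529
```

Request:
play_rows([
  {"fingers": 1,"roll": 0,"translation": [0,0,-0.1]},
  {"fingers": 1,"roll": 0,"translation": [0,0,-0.1]},
  {"fingers": 1,"roll": 0,"translation": [0,0,-0.1]},
  {"fingers": 1,"roll": 0,"translation": [0,0,-0.1]},
  {"fingers": 1,"roll": 0,"translation": [0,0,-0.1]},
  {"fingers": 1,"roll": 0,"translation": [0,0,-0.1]},
])

```text
clock: 12.33
eef_pos: [0.5616, -0.118, 0.0695]
tool_rot: [0.995, 0.102, 0.003, 0.002]
ft_force: [-3.0, -4.0, 14.7]
grip_width: 0.0532
```

```bash
python3 - <<'E'
from h import *
a=cv2.imread('pics/s0.png').astype(int);b=bot.camera('scene')['pixels'][:,:,::-1].astype(int)
for n,(x0,y0,x1,y1) in dict(mug=(390,232,442,288),carton=(92,138,142,188),tape=(228,245,275,285),square=(385,172,445,230)).items(): print(n,np.abs(a-b)[y0:y1,x0:x1].mean().round(2))
o=bot.get_obs();print(o['eef_pos'],o['ft_force'],o['clock']); print(bot.job_done())
E
```

```text
mug 1.17
carton 1.06
tape 1.19
square 1.21
[ 0.56162737 -0.11797877  0.06955186] [-2.39221899 -3.85520571 14.36934836] 12.3833
the job is handed in; nothing more can be done
None
```

The job is handed in at 12.4 s, with the gripper still holding the pair pressed together at about 14 N. No verdict was reported.

**Lower half:** I slid it into the corner, pressed it against both fences at 8 to 9 N, and released it. A wrist picture showed it square and flush with both fences.

**Upper half:** I lowered it onto the dowels. The tool stopped at z 0.0695 m, against 0.0696 m predicted for fully seated.

**Last checks:**
- **Pose:** the last viewed picture showed the faces meeting and the lower half still flush with both fences. Two small changes in push followed it. The tool moved no more than about 0.1 mm, and I did not view another picture.
- **Force:** the last reading was 14.4 N down, with a light push toward both fences. It read 8.6 N after a sideways nudge and briefly 20.3 N while I corrected it.
- **Bystanders:** a before-and-after image comparison showed only noise-level change around the mug, carton, tape measure and square.

**Disagreements:** the jig position differed by up to 3 mm in x between camera views. A rough fit of the held upper half from the outside cameras was also about 2 mm and 1.3 degrees off the wrist camera. I relied on the wrist camera and the contact forces instead.

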